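# Set the loupe carriage to its marked stop

### The arm

A 6-joint arm with a two-finger parallel gripper is mounted at the origin on a cart in front of the work surface, level with it; the furniture and walls round the work are solid. World frame = base frame: x ahead of the robot, y to its left, z up, the work surface at z = 0. Lengths are in m, angles in rad, forces in N, time in s.
With the tool pointing down it reaches from about 0.25 to 0.775 m from the base axis. Payload 8.9 kg.
Tool frame: the origin (TCP) lies midway between the tips of the shut fingers; the grasp point (between the pads) lies 19 mm behind it; z points along the fingers, y is the line along which they close (so a half turn about z gives the same grasp; the last joint's range is limited). The gripper opens to 85 mm and grips with 20 to 120 N. Pads are 22 mm wide; open, the fingers measure 114 mm over their backs; the gripper's body (76 mm by 85 mm) begins 54 mm behind the grasp point. The pads swing forward as they close: fully open they stand 13 mm farther back than shut.
Start: joints at [-1.372, 0.291, -0.153, 1.127, 0, 1.431], TCP at [0.174, -0.495, 0.231] pointing down, gripper open.
Joint ranges: [-2.52, 2.52], [-0.91, 1.74], [-1.3, 1.37], [-1.96, 2.02], [-1.52, 1.47], [-3.14, 3.14]. Speed limits (rad/s): [2.22, 2.22, 2.79, 3.14, 3.14, 3.14].

### API

Orientations are given as a rotation vector (axis times angle).
In Python, from workcell import sense, eyes, ticket gives the robot as it stands.
- The arm moves only by the tool arm_command, never from a script. Its argument "rows" is a list of rows, each a list of 3 entries, a list of its own where there are three numbers: the turn, a rotation vector about the tool's x, y, z in rad, then the shift along the tool's x, y, z in cm, then the gripper command: -1 is fully open, 1 is shut, values between are in proportion. In form: [[[wx, wy, wz], [tx, ty, tz], gripper], ...]. A call has 1 to 12 rows; each row is the pose to reach, as a shift and turn from the pose commanded when the call began, along the tool's axes at that moment; what a row does not reach only later rows make up. A row lasts 1/8 s, in which the tool goes at most 62.5 mm and 10.7 degrees, less where a joint would pass 70% of its speed; a pose out of reach is approached as far as the arm can. A call with a gripper value outside its range is refused whole. The fingers move at their own pace and stop on an object; "force" is the grip in N (left out, the last holds). Time passes only in rows, so rows that repeat a pose let the fingers close. It gives the time, the measured TCP pose, the force, the opening and the grip force at its end, in the units of the state.
- sense(): the state, without advancing time (a new reading comes with each control period).
- eyes.get_image(name): name is "scene" or "top"; returns the picture (420x560x3 uint8, blue, green, red); there is no depth.
- eyes.calibration(name): a dict with "vfov" (degrees; the focal length in pixels is half the picture's height over the tangent of half this angle, whatever the lens; pixels are square), "cx", "cy" (the principal point, pixels), "extrinsics" (4x4, takes a point from world to camera coordinates). Camera axes: x right, y down, z forward; pixel columns grow to the right and rows downward; lengths in m; the calibration is good to about 2 mm. A picture is of the moment at which its call begins. calibration takes no time and is no camera call.
- ticket.job_done(): hands the job in; it is judged then, once.
The state is a dict: "clock": time; "qpos": joint angles; "joint_vel": joint speeds; "tau": joint torques, N m; "position": TCP position; "eef_rot": TCP orientation; "ft_force": force on the tool from outside, world axes, zero at the start; "moment": the same for the moment, N m; "opening": finger opening in m; "gripper_force": force on a finger pad.
Only numpy, scipy, OpenCV 4.12 (cv2) and the standard library are available. Lean on these libraries where they do the work, as an engineer would, in place of code of your own. Each camera call takes 0.05 s, during which the arm holds its last target. There are 200 camera calls.

### The job

On the reading bench, press down the thumb pad in the middle of the loupe carriage with a fingertip to free its brake and, keeping it pressed, push the carriage along its rail until it rests against the marked stop, the one with the arrow-shaped plate on top. Then let the pad spring back up, leaving the carriage against that stop. Never force the carriage along with its pad up, and do not lift or knock away the loose things lying about the bench.

Things in the scene. Friction and masses are not known exactly. Their poses are not given: they have to be found in the camera images.
- bench: Reading bench, screwed to the desk, yaw within 0.3 rad: grey base 340 mm long (own y), 160 mm wide (own x -55 to +105 mm), 12 mm thick; metal rail 44 mm wide along its y through x = 0, top 31 mm up; engraved steel scale strip on the far (+x) side. Origin on the desk under the middle of the rail; z up.
- carriage (a joint): Position of the carriage along the rail, m: 0 at the middle of the rail, growing towards the bench's +y. When the pad is up a friction brake holds the carriage (forcing it would take about 7 to 12 N); with the pad pressed it slides with about 1 N and has slight damping.
- carriage_top (a point): Carriage: aluminium block 92 mm (bench x) by 96 mm (along the rail), 31 to 53 mm above the desk, with a 52 x 52 mm square well in its middle holding the thumb pad; well walls solid, 22 mm thick at the ends, good to push on. Point: centre of the well at the top face, axes as the bench's. An arm on the far (+x) side bears a black loupe, 34 mm wide, top 73 mm up, 85 mm from this point.
- thumb_pad (a joint): How far the sprung pad is pressed down, m: 0 up (brake on), 0.005 fully down (rigid end stop). The brake begins to let go at about 9 N and is free when the pad is down 0.001 or more; fully down takes about 11 N. It springs up again when let go.
- pad_top (a point): Middle of the thumb pad's top face: a ribbed dark pad 50 x 50 mm in the carriage's well; with the pad up it is 47 mm above the desk (6 mm below the carriage's top face), fully pressed 42 mm. Moves with the pad and carriage.
- marked_stop_top (a point): Marked stop, at either end of the rail: fixed steel block across it, 20 mm along the rail, 64 mm wide, top 58 mm above the desk, with a flat dark arrow-shaped plate (5 mm thick) on top, pointing over the scale. Point: centre of the block's top face, over the rail's middle line; with the carriage against the stop it is 58 mm along the rail from carriage_top.
- plain_stop_top (a point): The plain stop at the other end of the rail: the same block without the arrow plate. This point is the centre of its top face.
- plug: Loose red-brown and black bush plug standing upright on the near side of the bench, 21 mm across, 40 mm high; origin at its underside. Leave alone.
- block: Loose steel gauge block 9 x 35 x 12 mm on the near side of the bench; origin at its underside. Leave alone.
- tweezers: Loose tweezers 14 x 125 x 9 mm lying on the near side of the bench; origin at the underside. Leave alone.
- ring: Loose steel ring 66 mm across, 22 mm high, on the far side of the bench; origin at its underside. Leave alone.
- indicator: Loose dial indicator 108 x 56 x 24 mm lying on the far side of the bench; origin at its underside. Leave alone.

How it is judged:
On the way, in this order (a step that is already met when the one before it is completed fails the run):
1. the thumb pad is pressed down while the carriage is still away from the marked stop (value of joint thumb_pad above 0.0015 m and horizontal distance between carriage_top and marked_stop_top above 0.065 m), for 0.1 s.
2. the carriage reaches the marked stop with its pad still pressed (value of joint thumb_pad above 0.001 m and horizontal distance between carriage_top and marked_stop_top below 0.0605 m), for 0.05 s.
At the end, for the whole second after the job is handed in: The carriage rests against the marked stop (within 2.5 mm), its thumb pad up again (within 0.8 mm) and the carriage at rest (horizontal distance between carriage_top and marked_stop_top below 0.0605 m and value of joint thumb_pad below 0.0008 m and velocity of joint carriage between -0.005 and 0.005 m/s); the robot touches nothing.
It fails at once if the carriage is forced along (faster than 10 mm/s) with its pad up (pressed less than 0.5 mm) (value of joint thumb_pad below 0.0005 m and (velocity of joint carriage above 0.01 m/s or velocity of joint carriage below -0.01 m/s)).
It fails at once if a loose bystander is knocked or pushed away (20 mm or more) or tipped over (distance of any of plug, block, tweezers, ring, indicator from where it was at the start of the episode above 0.02 m or angle between any of plug, block, tweezers, ring, indicator's own z axis and vertical above 0.6 rad).
It fails at once if a loose bystander is lifted off the desk (height (world z) of any of plug, block, tweezers, ring, indicator above 0.012 m).
It also fails if it takes over 45 s, if anything falls off the work surface, if the arm or the gripper's body presses on something with over 40 N, if the wrist force passes 120 N, or if a joint passes its speed limit or range.

## Working session

There is one attempt and no reset: what is moved stays moved. The work goes in short steps, Python scripts to look and compute and a tool call to move; the robot and the scene stay as the last step left them, time stands still between calls to the robot, and variables do not carry over. Pictures are saved under pics/ and viewed, at most 10 in all, crops included, and the job is handed in when it is done.

Besides the shell and the picture viewer there is one more tool, called after ">>>" as name([rows], argument=value, ...), one row to a line, values as JSON. arm_command: Moves the arm, as the interface text tells. Its arguments: {"type":"object","properties":{"rows":{"type":"array"},"force":{"type":"number"}},"required":["rows"]}

```bash
mkdir -p pics; python3 - <<'E'
from workcell import sense, eyes
import cv2
for n in("top","scene"):
    cv2.imwrite(f"pics/{n}0.png",eyes.get_image(n)); print(eyes.calibration(n))
s=sense(); print(s["clock"],s["position"],s["eef_rot"],s["opening"])
E
```

```text
{'vfov': 52.6641140315811, 'cx': 284.1143956992269, 'cy': 207.75540028197074, 'extrinsics': array([[-0.02418004, -0.99965879,  0.00988122, -0.18266796],
       [-0.98471587,  0.02211094, -0.17275925,  0.58089028],
       [ 0.17248182, -0.01390752, -0.98491452,  0.85727724],
       [ 0.        ,  0.        ,  0.        ,  1.        ]])}
{'vfov': 47.516391753021885, 'cx': 279.8937206136039, 'cy': 211.637690615919, 'extrinsics': array([[-0.7306163 , -0.68275727, -0.00650637,  0.27411755],
       [-0.26401598,  0.29128489, -0.91948283,  0.26349873],
       [ 0.62967879, -0.67007136, -0.39307632,  0.36929579],
       [ 0.        ,  0.        ,  0.        ,  1.        ]])}
0.1 [ 0.17393513 -0.4949562   0.23079419] [-3.09573807e+00 -5.27929772e-01  2.22319848e-05] 0.08534151154166514
```

View pics/top0.png

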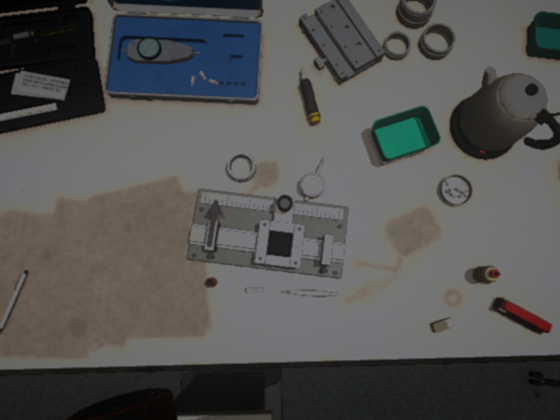

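View pics/scene0.png

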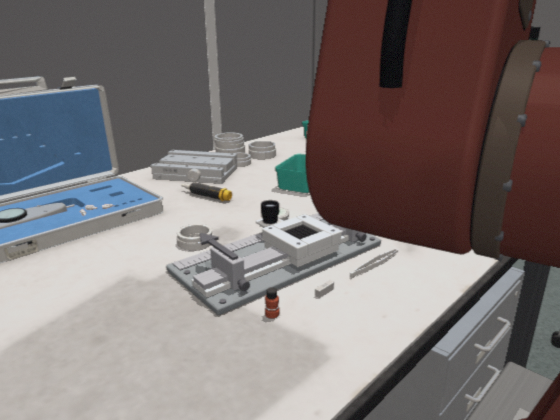

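The top view shows the carriage pad at about (280,244), the arrow stop to its left at (211,235), and the plain stop at (327,250). The plug, block and tweezers lie on the near side, around rows 282-293.

```bash
cat > h.py <<'E'
import numpy as np, cv2
from workcell import sense, eyes
def ray(n,u,v,z):
    c=eyes.calibration(n); E=c["extrinsics"]; f=210/np.tan(np.radians(c["vfov"]/2))
    d=E[:3,:3].T@np.array([(u-c["cx"])/f,(v-c["cy"])/f,1]); o=-E[:3,:3].T@E[:3,3]
    return o+d*(z-o[2])/d[2]
def pad(im):
    x0,y0,x1,y1=180,215,350,275
    m=np.zeros(im.shape[:2],np.uint8); m[y0:y1,x0:x1]=(im[y0:y1,x0:x1].max(2)<50)*255
    n,l,s,c=cv2.connectedComponentsWithStats(m)
    return [(s[i].tolist(),c[i].round(1).tolist(),cv2.minAreaRect(np.argwhere(l==i)[:,::-1].astype(np.float32))) for i in range(1,n) if s[i,4]>40]
E
python3 - <<'E'
from h import *
im=eyes.get_image("top")
for s,c,r in pad(im): print(s,c,r,ray("top",*c,.047))
cv2.imwrite("pics/crop.png",cv2.resize(cv2.convertScaleAbs(im[180:300,180:360],alpha=1.5),None,fx=4.4,fy=4.4,interpolation=cv2.INTER_CUBIC))
E
```

```text
[267, 231, 26, 26, 555] [279.4, 243.5] ((279.4385070800781, 243.49232482910156), (23.566600799560547, 23.442564010620117), 7.125016689300537) [ 0.50053557 -0.18437093  0.047     ]
```

View pics/crop.png

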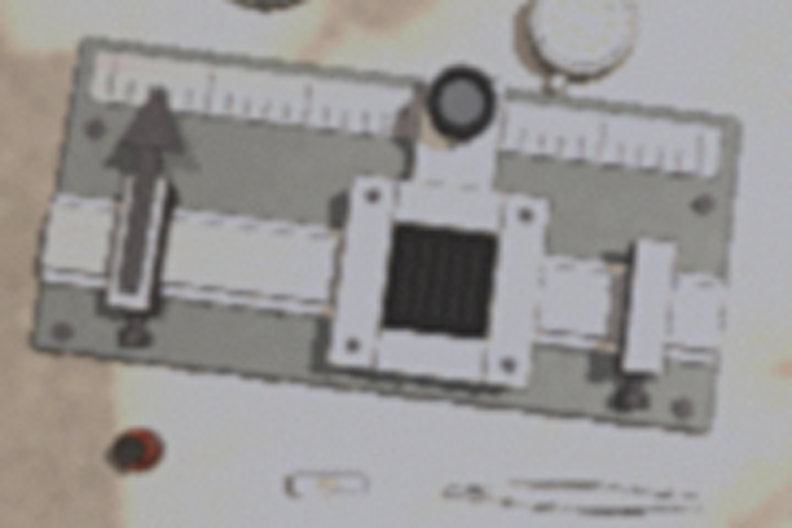

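```bash
cat >> h.py <<'E'
from scipy.spatial.transform import Rotation as R
def rel(target):
    s=sense(); M=R.from_rotvec(s["eef_rot"]).as_matrix(); return (M.T@(np.array(target)-s["position"])*100).round(2)
E
python3 - <<'E'
from h import *
C=ray("top",279.4,243.5,.047); S=ray("top",212,234.5,.063); P=ray("top",327.7,249.5,.058)
# closer: same height of rail line
y=(S-P)[:2]; y/=np.linalg.norm(y); print(C,S,P,"ydir",y,"yaw",np.arctan2(-y[0],y[1]),"dist",(S-C)[:2]@y, "S-P",np.linalg.norm((S-P)[:2]))
M=R.from_rotvec(sense()["eef_rot"]).as_matrix(); print(M.round(3))
t=C.copy(); t[:2]+=.006*y; t[2]=.10
ax=M[:2,0]; print("angle of ydir in tool xy",np.degrees(np.arctan2(M[:2,1]@y,M[:2,0]@y)), "rel",rel(t), t)
print(sense()["ft_force"])
E
```

```text
[ 0.50053557 -0.18437093  0.047     ] [ 0.52116726 -0.0441241   0.063     ] [ 0.48463786 -0.28509821  0.058     ] ydir [0.14987829 0.98870445] yaw -0.15044516979960149 dist 0.14175491235310203 S-P 0.2437271408104688
[[ 0.943  0.331 -0.   ]
 [ 0.331 -0.943  0.001]
 [ 0.    -0.001 -1.   ]]
angle of ydir in tool xy -62.025150182676114 rel [ 41.39 -19.    13.11] [ 0.50143484 -0.1784387   0.1       ]
[-0.57539168 -0.21841996 -0.12556628]
```

>>> arm_command([
  [[0,0,0.15],[5,-2.3,0.5],1],
  [[0,0,0.3],[10,-4.6,1.5],1],
  [[0,0,0.4],[15,-7,3],1],
  [[0,0,0.49],[20,-9.2,4],1],
  [[0,0,0.49],[25,-11.5,5],1],
  [[0,0,0.49],[30,-13.8,6],1],
  [[0,0,0.49],[35,-16,7],1],
  [[0,0,0.49],[39,-18,8],1],
  [[0,0,0.49],[41.4,-19,9],1],
  [[0,0,0.49],[41.4,-19,10],1],
  [[0,0,0.49],[41.4,-19,11],1],
  [[0,0,0.49],[41.4,-19,11],1],
])

```text
clock: 1.65
position: [0.5004, -0.1793, 0.1205]
eef_rot: [-3.132, 0.241, 0.003]
ft_force: [-0.2, -0.1, 0.7]
opening: 0.0001
gripper_force: 0.0
```

```bash
python3 - <<'E'
from h import *
s=sense(); print(s["clock"],s["position"],s["ft_force"],s["opening"]); M=R.from_rotvec(s["eef_rot"]).as_matrix(); print(M.round(3))
for n in ("scene","top"):
    im=eyes.get_image(n); cv2.imwrite(f"pics/a_{n}.png",im)
a=cv2.imread("pics/a_scene.png")[150:330,160:400]; cv2.imwrite("pics/a.png",cv2.resize(a,None,fx=3.2,fy=3.2))
C=np.array([.5005,-.1844]); print("bench offs",(s["position"][:2]-C)@np.array([.15,.989]),(s["position"][:2]-C)@np.array([.989,-.15]))
E
```

```text
1.65 [ 0.50038935 -0.17931112  0.12049772] [-0.24176584 -0.07076789  0.7405835 ] 9.087506852036202e-05
[[ 0.988 -0.153 -0.002]
 [-0.153 -0.988  0.001]
 [-0.002 -0.    -1.   ]]
bench offs 0.005016302758938788 -0.0008727595895660059
```

View pics/a.png

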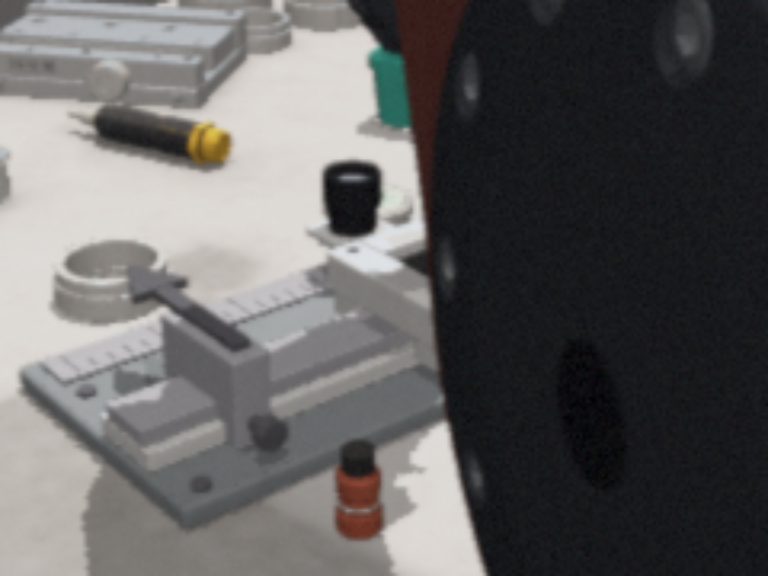

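The scene view shows the arrow stop clear, but the arm hides the pad. The pose agrees with the measurement to about 1 mm, so I'll descend.

>>> arm_command([
  [[0,0,0],[0,0,2],1],
  [[0,0,0],[0,0,4],1],
  [[0,0,0],[0,0,5.5],1],
  [[0,0,0],[0,0,6.5],1],
  [[0,0,0],[0,0,7],1],
  [[0,0,0],[0,0,7.3],1],
  [[0,0,0],[0,0,7.5],1],
  [[0,0,0],[0,0,7.6],1],
  [[0,0,0],[0,0,7.6],1],
])

```text
clock: 2.88
position: [0.502, -0.179, 0.0462]
eef_rot: [3.132, -0.239, 0.002]
ft_force: [-2.5, 1.5, 10.5]
opening: 0.0
gripper_force: 4.6
```

>>> arm_command([
  [[0,0,0],[0,0,0.1],1],
  [[0,0,0],[0,0,0.2],1],
  [[0,0,0],[0,0,0.3],1],
  [[0,0,0],[0,0,0.4],1],
  [[0,0,0],[0,0,0.45],1],
  [[0,0,0],[0,0,0.45],1],
])

```text
clock: 3.62
position: [0.5021, -0.1791, 0.042]
eef_rot: [3.132, -0.239, 0.002]
ft_force: [-3.5, 1.0, 10.3]
opening: -0.0001
gripper_force: 5.6
```

>>> arm_command([
  [[0,0,0],[0,-0.2,0],1],
  [[0,0,0],[0,-0.6,0],1],
  [[0,0,0],[0,-1.1,0],1],
  [[0,0,0],[0,-1.6,0],1],
  [[0,0,0],[0,-2.1,0],1],
  [[0,0,0],[0,-2.6,0],1],
  [[0,0,0],[0,-3.1,0],1],
  [[0,0,0],[0,-3.6,0],1],
  [[0,0,0],[0,-4.1,0],1],
  [[0,0,0],[0,-4.6,0],1],
  [[0,0,0],[0,-4.9,0],1],
  [[0,0,0],[0,-5,0],1],
])

```text
clock: 5.12
position: [0.5095, -0.1297, 0.042]
eef_rot: [3.131, -0.239, 0.001]
ft_force: [-4.4, -0.4, 12.0]
opening: 0.0001
gripper_force: 6.0
```

```bash
python3 - <<'E'
from h import *
im=eyes.get_image("top"); cv2.imwrite("pics/b.png",cv2.resize(cv2.convertScaleAbs(im[180:300,180:360],alpha=1.5),None,fx=4.4,fy=4.4,interpolation=cv2.INTER_CUBIC))
E
```

```text
(no output)
```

View pics/b.png

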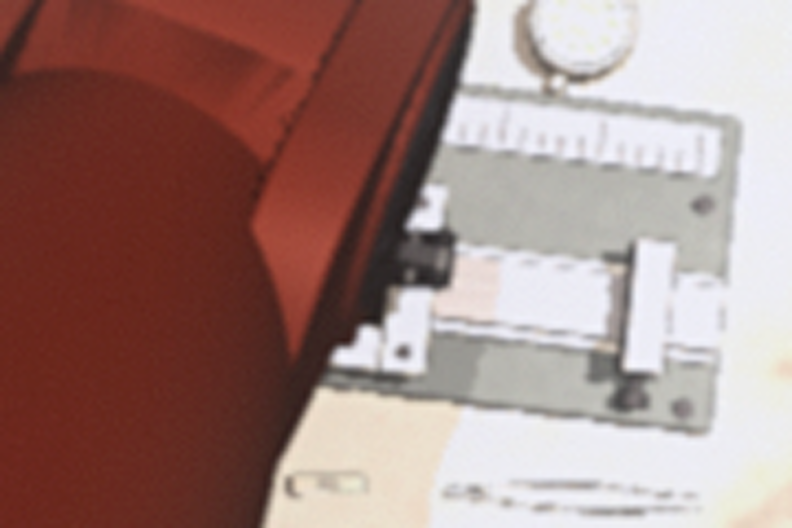

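The carriage's right edge has moved about 100 crop px, which is about 47 mm, so it is following with the pad pressed. About 37 mm is left.

>>> arm_command([
  [[0,0,0],[0,-0.3,0],1],
  [[0,0,0],[0,-0.7,0],1],
  [[0,0,0],[0,-1.1,0],1],
  [[0,0,0],[0,-1.5,0],1],
  [[0,0,0],[0,-1.9,0],1],
  [[0,0,0],[0,-2.3,0],1],
  [[0,0,0],[0,-2.7,0],1],
  [[0,0,0],[0,-3.0,0],1],
  [[0,0,0],[0,-3.2,0],1],
  [[0,0,0],[0,-3.4,0],1],
  [[0,0,0],[0,-3.5,0],1],
])

```text
clock: 6.55
position: [0.5146, -0.095, 0.042]
eef_rot: [3.132, -0.239, 0.001]
ft_force: [-4.4, 0.2, 11.8]
opening: -0.0001
gripper_force: 6.4
```

>>> arm_command([
  [[0,0,0],[0,-0.15,0],1],
  [[0,0,0],[0,-0.3,0],1],
  [[0,0,0],[0,-0.4,0],1],
  [[0,0,0],[0,-0.5,0],1],
  [[0,0,0],[0,-0.5,0],1],
])

```text
clock: 7.18
position: [0.5155, -0.0914, 0.042]
eef_rot: [3.129, -0.24, 0.001]
ft_force: [-4.6, -5.5, 10.9]
opening: 0.0001
gripper_force: 5.5
```

>>> arm_command([
  [[0,0,0],[0,-0.1,0],1],
  [[0,0,0],[0,-0.2,0],1],
  [[0,0,0],[0,-0.3,0],1],
  [[0,0,0],[0,-0.4,0],1],
  [[0,0,0],[0,-0.4,0],1],
])

```text
clock: 7.8
position: [0.5171, -0.0879, 0.0423]
eef_rot: [3.129, -0.24, 0.004]
ft_force: [-2.6, -7.4, 11.2]
opening: -0.0004
gripper_force: 5.4
```

```bash
python3 - <<'E'
from h import *
im=eyes.get_image("top"); cv2.imwrite("pics/c.png",cv2.resize(cv2.convertScaleAbs(im[180:300,180:360],alpha=1.5),None,fx=4.4,fy=4.4,interpolation=cv2.INTER_CUBIC))
E
```

```text
(no output)
```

View pics/c.png

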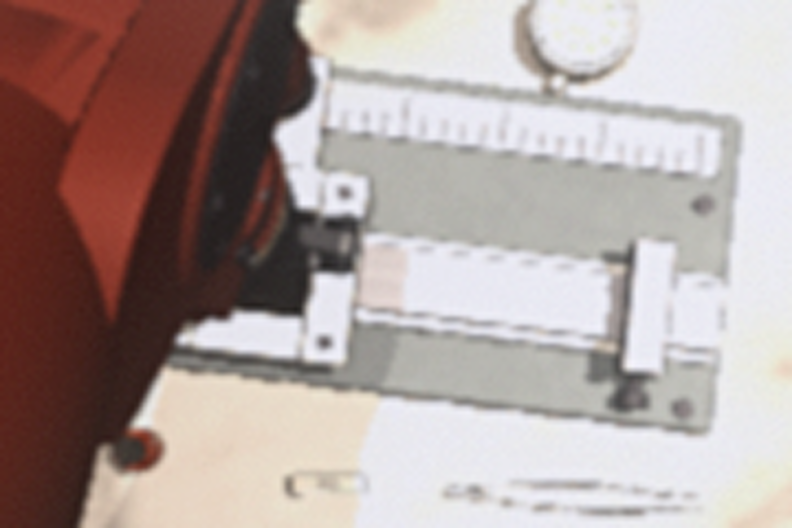

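The carriage screws have moved about 184 crop px, roughly 86 mm, which matches the stop, and the finger now slips on the pad under resistance. I'll push a little further, against the well wall, to be sure.

>>> arm_command([
  [[0,0,0],[0,-0.1,0],1],
  [[0,0,0],[0,-0.2,0],1],
  [[0,0,0],[0,-0.3,0],1],
  [[0,0,0],[0,-0.4,0],1],
  [[0,0,0],[0,-0.4,0],1],
])

```text
clock: 8.48
position: [0.5179, -0.0848, 0.0424]
eef_rot: [3.127, -0.241, 0.005]
ft_force: [-2.3, -10.9, 10.9]
opening: 0.0002
gripper_force: 7.3
```

The lateral force has risen to about 11 N, so the carriage is firmly against the stop through the wall. Now I'll lift straight up.

>>> arm_command([
  [[0,0,0],[0,0,-0.2],1],
  [[0,0,0],[0,0,-0.4],1],
  [[0,0,0],[0,0,-0.6],1],
  [[0,0,0],[0,0,-0.9],1],
  [[0,0,0],[0,0,-1.5],1],
  [[0,0,0],[0,0,-3],1],
  [[0,0,0],[0,0,-6],1],
  [[0,0,0],[0,0,-10],1],
  [[0,0,0],[0,0,-14],1],
])

```text
clock: 9.6
position: [0.5164, -0.0819, 0.183]
eef_rot: [-3.133, 0.239, -0.001]
ft_force: [0.9, -0.3, -0.4]
opening: 0.0001
gripper_force: 0.0
```

>>> arm_command([
  [[0,0,0],[-4,3,0],1],
  [[0,0,0],[-8,7,0],1],
  [[0,0,0],[-11,12,0],1],
  [[0,0,0],[-13,17,0],1],
  [[0,0,0],[-14,22,0],1],
  [[0,0,0],[-14,26,0],1],
  [[0,0,0],[-14,26,0],1],
])

```text
clock: 10.48
position: [0.3383, -0.3202, 0.1816]
eef_rot: [3.131, -0.244, 0.001]
ft_force: [0.1, -0.1, 0.8]
opening: -0.0004
gripper_force: 0.0
```

```bash
python3 - <<'E'
from h import *
im=eyes.get_image("top"); s=sense(); print(s["clock"],s["position"],s["ft_force"])
for a,c,r in pad(im): print(a,c,ray("top",*c,.047),(ray("top",*c,.047)-ray("top",212,234.5,.063))[:2]@np.array([.15,.989]))
cv2.imwrite("pics/d.png",cv2.resize(cv2.convertScaleAbs(im[180:300,180:360],alpha=1.5),None,fx=4.4,fy=4.4,interpolation=cv2.INTER_CUBIC))
E
```

```text
10.525 [ 0.33840273 -0.31845182  0.1813771 ] [-0.3372299   0.74642912  0.43897992]
[226, 226, 26, 25, 527] [238.4, 238.2] [ 0.51382005 -0.09759117  0.047     ] -0.05398102018010037
```

View pics/d.png

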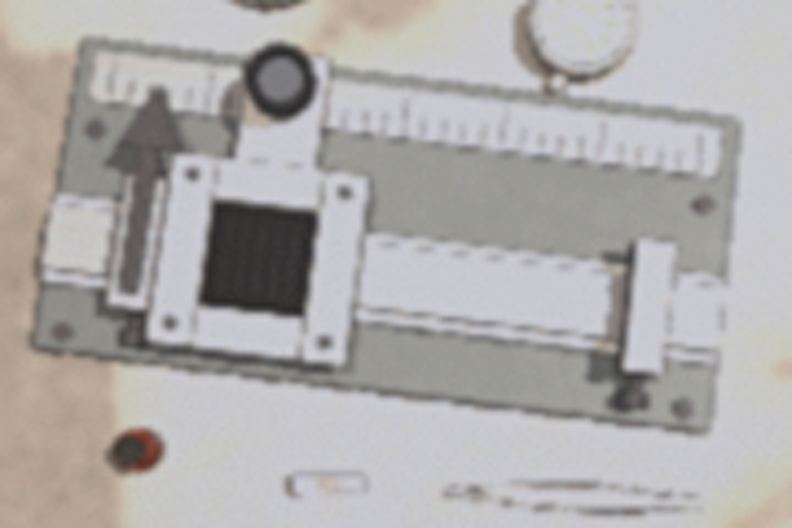

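The carriage touches the arrow stop (pad at crop (260,257), no gap beside the stop), the loose things have not moved, and the arm is clear.

```bash
python3 -c "
from workcell import ticket; print(ticket.job_done())"
```

```text
the job is handed in; nothing more can be done
None
```

The job is handed in: in the last picture the carriage rests against the marked stop, the arm is clear and the loose things look undisturbed; the hand-in returned no verdict.

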